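# Close a tin with the lidding press and mallet

## Task

Slide the press carriage with the tin fully home under the plunger, then pick up the mallet and knock the sprung plunger down with a brisk blow (not a slow push), so that it stays fully down. Only the mallet may touch the plunger. Finally stand the mallet back on the chopping board on one face of its head, as it stood, and leave the mug, spice jar and drinking glass where they are.

Things in the scene. Friction and masses are not known exactly. Their poses are not given: they have to be found in the camera images.
- press: fixed lidding press: dark base plate 230 x 150 x 12 mm (local x -160 to +70), two columns at local y = +-60 mm, grey bridge across them (40 mm in x, 150 in y, highest part 123 mm up). Origin: on the worktop under the plunger's axis; z up; local +x is the way the carriage slides home, its handle is on the -x side
- carriage (a joint): how far the flat aluminium carriage with the squat tin (86 mm wide, 40 high, fastened on it) has been slid along the press's +x: 0 m fully out, 0.08 m fully home against its stop (tin under the plunger); about 2 N of friction, stays where it is left
- carriage_handle (a point): centre of the carriage's black grip block (26 mm along the press's x, 34 along its y, 36 high) on a 24 mm post; 69 mm above the worktop, block top at 87 mm. Moves with the carriage; on the press's x axis, 220 mm before the plunger axis when fully out, 140 when home
- ram (a joint): how far the sprung plunger is down: 0 m up, 0.015 m fully down. It is sprung and runs in a tight gland: it takes 5 to 8 N to drive it down, and it stays where it was driven
- plunger_top (a point): centre of the top face of the plunger's flat round steel head, 46 mm wide, 14 mm thick; 152 mm above the worktop when up, 137 mm when fully down
- mallet: wooden mallet, 0.28 kg: head 60 mm wide, 76 tall, standing upright on one flat face; level handle 24 mm wide, 30 high, reaching 175 mm from the head's axis along the mallet's -x, centre line 38 mm above the head's lower face. Origin: centre of the head's lower face; z up along the head's axis
- board: wooden chopping board lying fixed on the hob, 215 mm along its x, 300 mm along its y, 21 mm thick, on which the mallet stands. Origin: centre of its underside; z up
- mug: white mug with a handle, 95 mm tall, bystander. Origin: centre of its underside
- spice_jar: small spice jar with a dark cap, 41 mm wide, 105 mm tall, bystander. Origin: centre of its underside
- drinking_glass: clear drinking glass, 80 mm wide, 91 mm tall, bystander. Origin: centre of its underside

How it is judged:
By the outcome, as a careful person would: the job done as asked, in the order asked, and still so for the second after the job is handed in, with the robot touching nothing.
It also fails if it takes over 58 s, if anything falls off the work surface, if the arm or the gripper's body presses on something with over 40 N, if the wrist force passes 120 N, or if a joint passes its speed limit or range.

## Robot

A 6-joint arm with a two-finger parallel gripper is mounted at the origin on a cart in front of the work surface, level with it; the furniture and walls round the work are solid. World frame = base frame: x ahead of the robot, y to its left, z up, the work surface at z = 0. Lengths are in m, angles in rad, forces in N, time in s.
With the tool pointing down it reaches from about 0.425 to 0.95 m from the base axis. Payload 3.5 kg.
Tool frame: the origin (TCP) lies midway between the tips of the shut fingers; the grasp point (between the pads) lies 19 mm behind it; z points along the fingers, y is the line along which they close (so a half turn about z gives the same grasp; the last joint's range is limited). The gripper opens to 85 mm and grips with 20 to 120 N. Pads are 22 mm wide; open, the fingers measure 114 mm over their backs; the gripper's body (76 mm by 85 mm) begins 54 mm behind the grasp point. The pads swing forward as they close: fully open they stand 13 mm farther back than shut.
Start: joints at [-0.15, 0.286, 1.577, -0, 1.279, -0.15], TCP at [0.675, 0, 0.231] pointing down, gripper open.
Joint ranges: [-2.77, 2.77], [-0.9, 2.22], [0.21, 2.48], [-1.53, 4.67], [0.24, 2.81], [-2.84, 2.84]. Speed limits (rad/s): [2.79, 2.79, 3.14, 3.14, 3.14, 3.14].

## Interface

Orientations are given as a unit quaternion [x, y, z, w].
In Python, from plant import ctrl gives the robot as it stands.
- The arm moves only by the tool move_arm, never from a script. Its argument "plan" is a list of rows, each an object of numbers: "x", "y", "z": the shift along the tool's x, y, z in m; "yaw": the turn about the tool's z in rad; "fingers": the closure, from 0 (fully open) to 1 (shut). In form: [{"x": .., "y": .., "z": .., "yaw": .., "fingers": ..}, ...]. A call has 1 to 5 rows; each row is the pose to reach, as a shift and turn from the pose commanded when the call began, along the tool's axes at that moment; what a row does not reach only later rows make up. A row lasts 1/10 s, in which the tool goes at most 50 mm and 8.59 degrees, less where a joint would pass 70% of its speed; a pose out of reach is approached as far as the arm can. A call with a gripper value outside its range is refused whole. The fingers move at their own pace and stop on an object; "force" is the grip in N (left out, the last holds). Time passes only in rows, so rows that repeat a pose let the fingers close. It gives the time, the measured TCP pose, the force, the opening and the grip force at its end, in the units of the state.
- ctrl.get_state(): the state, without advancing time (a new reading comes with each control period).
- ctrl.read_camera(name): name is "scene" or "side" or "wrist"; returns the picture (384x512x3 uint8, red, green, blue); there is no depth.
- ctrl.camera_model(name): a dict with "intrinsics" (3x3 intrinsics, pixels), "cam_to_world" (4x4, takes a point from camera to world coordinates); the wrist camera has in their place "tool_from_camera" (4x4, takes a point from camera to tool coordinates, whose origin is the TCP and whose axes are the flange's). Camera axes: x right, y up, looking along -z (the intrinsics and any distortion apply to the point x, -y, -z); pixel columns grow to the right and rows downward; lengths in m; the calibration is good to about 2 mm. The wrist camera is an equidistant fisheye: a pixel r from the principal point sees the ray r / f radians off the axis. A picture is of the moment at which its call begins: read the wrist's pose just before it. camera_model takes no time and is no camera call.
- ctrl.sign_off(): hands the job in; it is judged then, once.
The state is a dict: "time": time; "qpos": joint angles; "dq": joint speeds; "joint_efforts": joint torques, N m; "eef_pos": TCP position; "tcp_rot": TCP orientation; "contact_force": force on the tool from outside, world axes, zero at the start; "wrist_torque": the same for the moment, N m; "opening": opening from 0.0 (shut) to 1.0 (fully open); "finger_force": force on a finger pad.
Only numpy, scipy, OpenCV 4.12 (cv2) and the standard library are available. Lean on these libraries where they do the work, as an engineer would, in place of code of your own. Each camera call takes 0.05 s, during which the arm holds its last target. There are 200 camera calls.

## Working session

There is one attempt and no reset: what is moved stays moved. The work goes in short steps, Python scripts to look and compute and a tool call to move; the robot and the scene stay as the last step left them, time stands still between calls to the robot, and variables do not carry over. Pictures are saved under pics/ and viewed, at most 10 in all, crops included, and the job is handed in when it is done.

Besides the shell and the picture viewer there is one more tool, called after ">>>" in YAML: its name, and indented under it one key for each argument. move_arm: Moves the arm, as the interface text tells. Its arguments: {"type":"object","properties":{"plan":{"type":"array"},"force":{"type":"number"}},"required":["plan"]}

```bash
ls; mkdir -p pics
cat > h.py <<'E'
import numpy as np, cv2
from plant import ctrl
def snap(n,f):
    im=ctrl.read_camera(n); cv2.imwrite(f'pics/{f}.png',im[:,:,::-1]); return im
def ray(n,u,v):
    m=ctrl.camera_model(n);K=np.array(m['intrinsics']);T=np.array(m['cam_to_world'])
    d=np.array([(u-K[0,2])/K[0,0],-(v-K[1,2])/K[1,1],-1.]); d=T[:3,:3]@d
    return T[:3,3],d/np.linalg.norm(d)
def plane(n,u,v,z):
    o,d=ray(n,u,v); return o+d*(z-o[2])/d[2]
def tri(a,b):
    A=np.zeros((3,3));B=np.zeros(3)
    rs=[ray(*a),ray(*b)]
    for o,d in rs:
        P=np.eye(3)-np.outer(d,d);A+=P;B+=P@o
    p=np.linalg.solve(A,B); return p,[np.linalg.norm(np.cross(p-o,d)) for o,d in rs]
def proj(n,p):
    m=ctrl.camera_model(n);K=np.array(m['intrinsics']);T=np.linalg.inv(np.array(m['cam_to_world']))
    c=T[:3,:3]@np.array(p)+T[:3,3]; return K[0,0]*c[0]/-c[2]+K[0,2],K[1,2]-K[1,1]*c[1]/-c[2]
E
python3 - <<'E'
from h import *
a=snap('scene','a');b=snap('side','b')
np.set_printoptions(precision=4,suppress=True)
for n in('scene','side','wrist'):print(n,ctrl.camera_model(n))
print(ctrl.get_state())
E
```

```text
pics
scene {'intrinsics': array([[366.9028,   0.    , 246.4254],
       [  0.    , 366.9028, 194.1691],
       [  0.    ,   0.    ,   1.    ]]), 'cam_to_world': array([[ 0.6599,  0.4985, -0.5622,  0.0139],
       [-0.7513,  0.4301, -0.5005, -0.5611],
       [-0.0077,  0.7527,  0.6583,  0.8033],
       [ 0.    ,  0.    ,  0.    ,  1.    ]])}
side {'intrinsics': array([[415.096 ,   0.    , 250.5368],
       [  0.    , 415.096 , 184.4693],
       [  0.    ,   0.    ,   1.    ]]), 'cam_to_world': array([[ 0.8883,  0.2297, -0.3977,  0.0328],
       [-0.4588,  0.4852, -0.7444, -1.0133],
       [ 0.022 ,  0.8437,  0.5364,  0.8447],
       [ 0.    ,  0.    ,  0.    ,  1.    ]])}
wrist {'intrinsics': array([[297.3186,   0.    , 259.7151],
       [  0.    , 297.3186, 194.6824],
       [  0.    ,   0.    ,   1.    ]]), 'tool_from_camera': array([[-0.0002,  0.9524,  0.3047,  0.0776],
       [ 1.    ,  0.0002,  0.0001,  0.0001],
       [ 0.    ,  0.3047, -0.9524, -0.1419],
       [ 0.    ,  0.    ,  0.    ,  1.    ]])}
{'time': 0.1, 'qpos': array([-0.15  ,  0.2871,  1.5781,  0.    ,  1.2786, -0.15  ]), 'dq': array([ 0.    , -0.0021, -0.0032,  0.0006, -0.0006, -0.0019]), 'joint_efforts': array([  0.0011, -40.7295, -29.3698,  -0.0001,   0.0034,  -0.    ]), 'eef_pos': array([0.6744, 0.0001, 0.2301]), 'tcp_rot': array([ 0.7071,  0.7071, -0.0006, -0.0009]), 'contact_force': array([-0.6737, -0.3878,  0.3926]), 'wrist_torque': array([-0.033 , -0.0065, -0.013 ]), 'finger_force': 0.0, 'opening': 1.0018734396415498}
```

View pics/a.png

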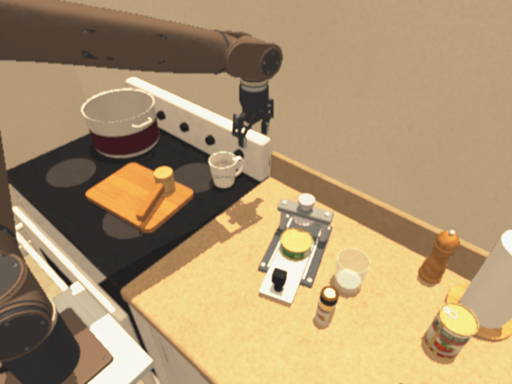

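View pics/b.png

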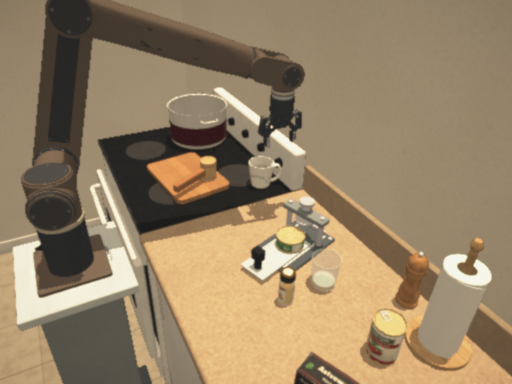

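The scene view shows the mallet head at about (164,175), the press plunger at (306,202), the grip block at (279,277), the jar at (327,305), the glass at (350,272) and the mug at (224,170). The side view shows the mallet head at (208,162), the plunger at (306,205) and the grip at (258,258).

Run:
```python
from h import *
a=cv2.imread('pics/a.png');b=cv2.imread('pics/b.png')
def c(i,x,y,w,h):return cv2.resize(i[y:y+h,x:x+w],(400,300),interpolation=cv2.INTER_CUBIC)
m=np.vstack([np.hstack([c(a,85,150,120,90),c(a,250,185,160,120)]),np.hstack([c(b,140,145,100,75),c(b,240,185,120,90)])])
cv2.imwrite('pics/c.png',m)
```

```text
(no output)
```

View pics/c.png

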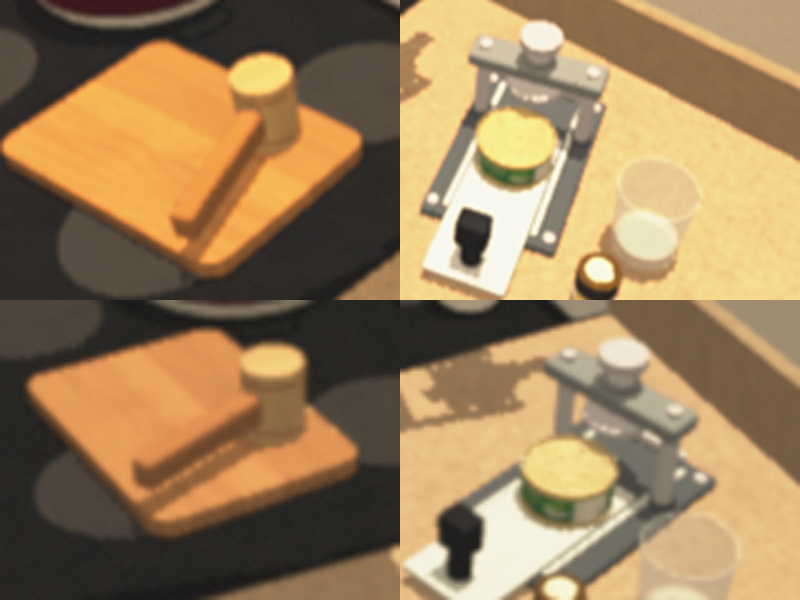

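The crops give clear centres for the head top, handle ends, plunger top and grip top. I triangulate these next.

Run:
```python
from h import *
np.set_printoptions(precision=4,suppress=True)
A=lambda x,y:('scene',85+x/3.3333,150+y/3.3333)
A2=lambda x,y:('scene',250+(x-400)/2.5,185+y/2.5)
B=lambda x,y:('side',140+x/4,145+(y-300)/4)
B2=lambda x,y:('side',240+(x-400)/3.3333,185+(y-300)/3.3333)
for n,p,q in [('headtop',A(261,75),B(273,361)),('hend',A(183,213),B(146,464)),('plunger',A2(541,37),B2(624,356)),('grip',A2(473,219),B2(462,517)),
 ('tin',A2(518,140),B2(569,466)),('bridgeL',A2(486,43),B2(570,355)),('bridgeR',A2(594,72),B2(675,411)),('boardcornerR',A(361,142),B(356,455)),('boardL',A(3,147),B(28,382)),('boardTop',A(160,42),B(212,331)),('boardBot',A(210,270),B(162,532)),('jar',A2(600,270),B2(559,590)),('glassrim',A2(657,188),B2(690,545)),
 ('mug',('scene',222,157),('side',261,162)),('potrim',('scene',121,105),('side',197,107))]:
    print(n,*tri(p,q))
```

```text
headtop [0.5262 0.2462 0.093 ] [np.float64(0.0007358188764010158), np.float64(0.0007358188764011072)]
hend [0.3802 0.1828 0.0573] [np.float64(0.001781040350397948), np.float64(0.0017810403503981105)]
plunger [ 0.6618 -0.1977  0.1449] [np.float64(0.001513133966264788), np.float64(0.0015131339662650231)]
grip [ 0.4665 -0.2603  0.0803] [np.float64(0.0010861538094370194), np.float64(0.001086153809437011)]
tin [ 0.5922 -0.2262  0.0631] [np.float64(0.0002086788671295512), np.float64(0.00020867886712945088)]
bridgeL [ 0.643  -0.1409  0.1156] [np.float64(0.0012202687862394343), np.float64(0.0012202687862392432)]
bridgeR [ 0.6779 -0.2575  0.119 ] [np.float64(0.0014416304600624692), np.float64(0.0014416304600627405)]
boardcornerR [0.5755 0.1714 0.0192] [np.float64(0.00047545289330939283), np.float64(0.0004754528933093398)]
boardL [0.3391 0.4275 0.0222] [np.float64(0.0011803023298201758), np.float64(0.0011803023298201443)]
boardTop [0.5427 0.4568 0.02  ] [np.float64(0.002288054142238858), np.float64(0.002288054142238718)]
boardBot [ 0.3851  0.1701 -0.0093] [np.float64(0.0009831561668512106), np.float64(0.0009831561668513448)]
jar [ 0.4796 -0.3888  0.1056] [np.float64(0.001618172635401151), np.float64(0.0016181726354009523)]
glassrim [ 0.6113 -0.3763  0.0864] [np.float64(0.0004286173141555864), np.float64(0.0004286173141556371)]
mug [0.708  0.1666 0.0869] [np.float64(0.004874626649273559), np.float64(0.004874626649273392)]
potrim [0.6202 0.5873 0.1673] [np.float64(0.0070590677886277235), np.float64(0.007059067788627605)]
```

>>> move_arm:
  plan:
    - {"x": -0.04,"y": -0.03,"z": 0,"yaw": -0.08,"fingers": 0}
    - {"x": -0.08,"y": -0.06,"z": 0,"yaw": -0.16,"fingers": 0}
    - {"x": -0.12,"y": -0.09,"z": 0,"yaw": -0.24,"fingers": 0}
    - {"x": -0.16,"y": -0.12,"z": 0,"yaw": -0.3,"fingers": 0}
    - {"x": -0.18,"y": -0.135,"z": 0,"yaw": -0.3,"fingers": 0}

```text
time: 0.6
eef_pos: [0.5376, -0.1822, 0.2307]
tcp_rot: [0.594, 0.804, -0.001, -0.001]
contact_force: [0.1, 0.1, 0.2]
opening: 1.0
finger_force: 0.0
```

```bash
cat >> h.py <<'E'
from scipy.spatial.transform import Rotation as R
def wsnap(f):
    s=ctrl.get_state(); im=snap('wrist',f)
    np.savez(f'pics/{f}.npz',p=s['eef_pos'],q=s['tcp_rot']); return im
def wray(f,u,v):
    d=np.load(f'pics/{f}.npz'); m=ctrl.camera_model('wrist');K=m['intrinsics'];T=np.array(m['tool_from_camera'])
    a=np.array([(u-K[0][2]),(v-K[1][2])]); r=np.linalg.norm(a);th=r/K[0][0]; a=a/(r+1e-9)*np.sin(th)
    Rt=R.from_quat(d['q']).as_matrix()
    return d['p']+Rt@T[:3,3], Rt@T[:3,:3]@np.array([a[0],-a[1],-np.cos(th)])
def wplane(f,u,v,z):
    o,d=wray(f,u,v); return o+d*(z-o[2])/d[2]
def wproj(f,p):
    d=np.load(f'pics/{f}.npz'); m=ctrl.camera_model('wrist');K=m['intrinsics'];T=np.array(m['tool_from_camera'])
    Rt=R.from_quat(d['q']).as_matrix(); c=T[:3,:3].T@(Rt.T@(np.array(p)-d['p'])-T[:3,3])
    c=np.array([c[0],-c[1],-c[2]]); th=np.arccos(c[2]/np.linalg.norm(c)); r=np.hypot(c[0],c[1])
    return K[0][2]+c[0]/r*th*K[0][0],K[1][2]+c[1]/r*th*K[0][0]
def tri2(rs):
    A=np.zeros((3,3));B=np.zeros(3)
    for o,d in rs:
        P=np.eye(3)-np.outer(d,d);A+=P;B+=P@o
    p=np.linalg.solve(A,B); return p,[np.linalg.norm(np.cross(p-o,d)) for o,d in rs]
E
python3 -c "
from h import *
wsnap('w1');s=ctrl.get_state();print(s['eef_pos'],s['tcp_rot'],s['qpos'])
print('plunger',wproj('w1',[.662,-.198,.152]),'grip',wproj('w1',[.4665,-.26,.087]))"
```

```text
[ 0.5366169  -0.18407939  0.23073574] [ 5.95024322e-01  8.03706065e-01 -1.51156818e-03 -5.76680542e-04] [-0.50799356  0.05184082  1.84459843 -0.00300567  1.24668831 -0.80323674]
plunger (np.float64(385.93526446965745), np.float64(256.44058704598626)) grip (np.float64(176.16058528546847), np.float64(229.5950141968297))
```

View pics/w1.png

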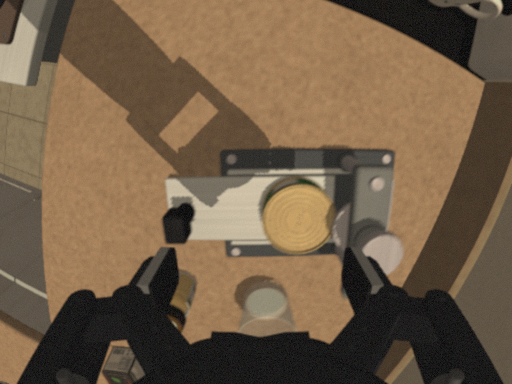

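The wrist view shows the base plate edge with bolts at (232,160) and (387,157), the plunger head near (381,249) and the grip top near (177,230). I'll use masks to get better centres.

Run:
```python
from h import *
np.set_printoptions(precision=4,suppress=True)
im=cv2.imread('pics/w1.png');hsv=cv2.cvtColor(im,cv2.COLOR_BGR2HSV)
def blobs(mask,x0,y0,x1,y1,mn):
    m=np.zeros_like(mask);m[y0:y1,x0:x1]=mask[y0:y1,x0:x1]
    n,l,s,c=cv2.connectedComponentsWithStats(m);return [(s[i],c[i]) for i in range(1,n) if s[i][4]>mn]
dark=(hsv[...,2]<40).astype('u1')if 0 else (hsv[...,2]<45).astype(np.uint8)
print('dark',blobs(dark,155,195,205,247,50))
print(hsv[245,360:412:4].tolist()); print(hsv[230:275:4,382].tolist())
b1=wplane('w1',232,160,.014);b2=wplane('w1',387,157,.014)
d=b2-b1;print(b1,b2,np.linalg.norm(d),np.degrees(np.arctan2(d[1],d[0])))
for z in(.145,.152):print('pl',wplane('w1',381,248,z))
for z in(.08,.087):print('grip',wplane('w1',177,230,z))
print('tin',wplane('w1',299,217,.065))
print('tri pl',tri2([ray('scene',306.4,199.8),ray('side',307.2,201.8),wray('w1',381,248)]))
print('tri grip',tri2([ray('scene',279.2,272.6),ray('side',258.6,249.8),wray('w1',177,230)]))
cv2.imwrite('pics/c2.png',np.hstack([cv2.resize(im[190:260,150:220],(400,400),interpolation=2),cv2.resize(im[215:285,345:415],(400,400),interpolation=2)]))
```

```text
dark [(array([164, 204,  29,  39, 855], dtype=int32), array([177.9368, 223.1345]))]
[[13, 44, 82], [14, 48, 112], [14, 49, 192], [13, 49, 182], [15, 47, 184], [15, 52, 181], [15, 50, 180], [15, 52, 178], [15, 49, 181], [13, 52, 186], [14, 59, 169], [15, 108, 165], [15, 112, 162]]
[[14, 47, 81], [12, 41, 107], [15, 48, 176], [15, 49, 181], [15, 50, 178], [15, 50, 177], [14, 48, 182], [13, 49, 178], [15, 49, 176], [14, 48, 179], [18, 49, 88], [120, 23, 34]]
[ 0.5023 -0.185   0.014 ] [ 0.6911 -0.1198  0.014 ] 0.19966270549418116 19.03793273190953
pl [ 0.6573 -0.194   0.145 ]
pl [ 0.653  -0.1913  0.152 ]
grip [ 0.4663 -0.2639  0.08  ]
grip [ 0.4675 -0.2602  0.087 ]
tin [ 0.5932 -0.2143  0.065 ]
tri pl (array([ 0.662 , -0.1962,  0.1427]), [np.float64(0.0029637548663024407), np.float64(0.00028136569247422575), np.float64(0.0028189740034736737)])
tri grip (array([ 0.4659, -0.2617,  0.0827]), [np.float64(0.0007510619278866663), np.float64(0.0012194434284699544), np.float64(0.001161923368553452)])
```

View pics/c2.png

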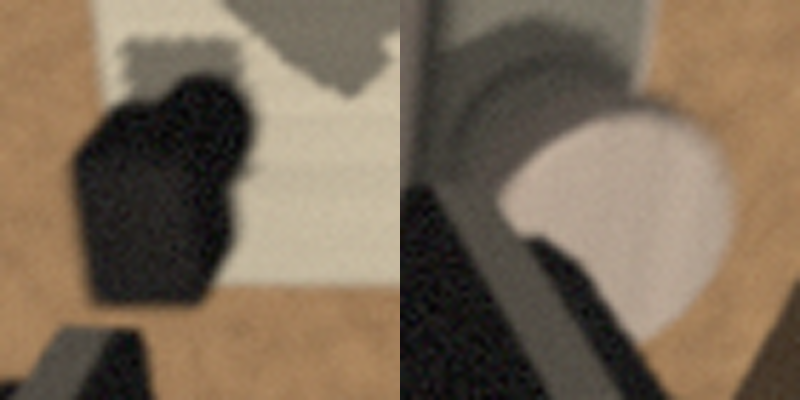

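>>> move_arm:
  plan:
    - {"x": -0.026,"y": -0.044,"z": 0.0,"yaw": -0.025,"fingers": 0}
    - {"x": -0.053,"y": -0.088,"z": 0.0,"yaw": -0.025,"fingers": 0}
    - {"x": -0.053,"y": -0.088,"z": 0.05,"yaw": -0.025,"fingers": 0}
    - {"x": -0.053,"y": -0.088,"z": 0.09,"yaw": -0.025,"fingers": 0}
    - {"x": -0.053,"y": -0.088,"z": 0.09,"yaw": -0.025,"fingers": 0}

```text
time: 1.15
eef_pos: [0.4675, -0.2536, 0.1346]
tcp_rot: [0.584, 0.812, 0.001, -0.007]
contact_force: [-1.1, -0.3, -0.8]
opening: 1.004
finger_force: 0.0
```

Run:
```python
from h import *
np.set_printoptions(precision=4,suppress=True)
wsnap('w2');s=ctrl.get_state();print(s['eef_pos'],s['tcp_rot'])
im=cv2.imread('pics/w2.png')
print('grip',wproj('w2',[.4665,-.261,.087]))
im=cv2.drawMarker(im,tuple(int(v) for v in wproj('w2',[.4665,-.261,.087])),(0,0,255))
cv2.imwrite('pics/w2.png',im)
```

```text
[ 0.4697 -0.2549  0.1382] [ 0.5835  0.8121  0.0003 -0.0039]
grip (np.float64(255.55164267306492), np.float64(227.7759910302742))
```

View pics/w2.png

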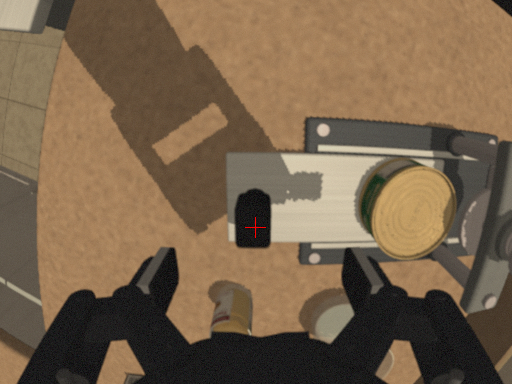

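The wrist view shows the grip top centred near (253,227), right where it was predicted. I now descend and close.

>>> move_arm:
  plan:
    - {"x": -0.003,"y": -0.003,"z": 0.045,"yaw": 0,"fingers": 0}
    - {"x": -0.003,"y": -0.003,"z": 0.086,"yaw": 0,"fingers": 0}
    - {"x": -0.003,"y": -0.003,"z": 0.086,"yaw": 0,"fingers": 0.6}
    - {"x": -0.003,"y": -0.003,"z": 0.086,"yaw": 0,"fingers": 0.9}
    - {"x": -0.003,"y": -0.003,"z": 0.086,"yaw": 0,"fingers": 0.9}
  force: 40

```text
time: 1.7
eef_pos: [0.4721, -0.2619, 0.059]
tcp_rot: [0.583, 0.812, -0.0, 0.003]
contact_force: [-0.1, 0.9, -0.6]
opening: 0.513
finger_force: 0.0
```

>>> move_arm:
  plan:
    - {"x": 0,"y": 0,"z": 0,"yaw": 0,"fingers": 0.9}
    - {"x": 0,"y": 0,"z": 0,"yaw": 0,"fingers": 0.9}
    - {"x": 0,"y": 0,"z": 0,"yaw": 0,"fingers": 0.9}

```text
time: 2.0
eef_pos: [0.4715, -0.2619, 0.0588]
tcp_rot: [0.584, 0.812, -0.0, 0.003]
contact_force: [-1.5, 0.1, 5.5]
opening: 0.293
finger_force: 40.6
```

>>> move_arm:
  plan:
    - {"x": 0,"y": 0.015,"z": 0,"yaw": 0,"fingers": 0.9}
    - {"x": 0,"y": 0.03,"z": 0,"yaw": 0,"fingers": 0.9}
    - {"x": 0,"y": 0.04,"z": 0,"yaw": 0,"fingers": 0.9}
    - {"x": 0,"y": 0.05,"z": 0,"yaw": 0,"fingers": 0.9}
    - {"x": 0,"y": 0.05,"z": 0,"yaw": 0,"fingers": 0.9}

```text
time: 2.5
eef_pos: [0.5204, -0.246, 0.0588]
tcp_rot: [0.583, 0.812, 0.0, 0.004]
contact_force: [1.1, -0.4, 5.6]
opening: 0.297
finger_force: 41.4
```

>>> move_arm:
  plan:
    - {"x": 0,"y": 0.003,"z": 0,"yaw": 0,"fingers": 0.9}
    - {"x": 0,"y": 0.006,"z": 0,"yaw": 0,"fingers": 0.9}
    - {"x": 0,"y": 0.006,"z": 0,"yaw": 0,"fingers": 0.9}

```text
time: 2.8
eef_pos: [0.525, -0.2444, 0.0588]
tcp_rot: [0.584, 0.812, -0.0, 0.003]
contact_force: [1.8, -0.8, 7.3]
opening: 0.299
finger_force: 41.4
```

>>> move_arm:
  plan:
    - {"x": 0,"y": 0.003,"z": 0,"yaw": 0,"fingers": 0.9}
    - {"x": 0,"y": 0.005,"z": 0,"yaw": 0,"fingers": 0.9}
    - {"x": 0,"y": 0.005,"z": 0,"yaw": 0,"fingers": 0.9}

```text
time: 3.1
eef_pos: [0.5271, -0.2438, 0.0588]
tcp_rot: [0.583, 0.812, -0.002, 0.001]
contact_force: [-10.3, -4.5, 13.2]
opening: 0.295
finger_force: 42.2
```

>>> move_arm:
  plan:
    - {"x": 0,"y": 0.002,"z": 0,"yaw": 0,"fingers": 0.9}
    - {"x": 0,"y": 0.004,"z": 0,"yaw": 0,"fingers": 0.9}
    - {"x": 0,"y": 0.004,"z": 0,"yaw": 0,"fingers": 0.9}

```text
time: 3.4
eef_pos: [0.527, -0.2437, 0.0587]
tcp_rot: [0.583, 0.813, -0.005, -0.003]
contact_force: [-24.3, -8.6, 17.8]
opening: 0.295
finger_force: 45.9
```

>>> move_arm:
  plan:
    - {"x": 0,"y": -0.006,"z": 0,"yaw": 0,"fingers": 0.9}
    - {"x": 0,"y": -0.006,"z": 0,"yaw": 0,"fingers": 0.5}
    - {"x": 0,"y": -0.006,"z": 0,"yaw": 0,"fingers": 0.2}
    - {"x": 0,"y": -0.006,"z": 0,"yaw": 0,"fingers": 0}
    - {"x": 0,"y": -0.006,"z": 0,"yaw": 0,"fingers": 0}

```text
time: 3.9
eef_pos: [0.5256, -0.241, 0.0549]
tcp_rot: [0.583, 0.812, 0.0, -0.0]
contact_force: [-0.7, -0.0, 0.2]
opening: 0.954
finger_force: 0.0
```

>>> move_arm:
  plan:
    - {"x": 0,"y": 0,"z": -0.03,"yaw": 0,"fingers": 0}
    - {"x": 0,"y": 0,"z": -0.08,"yaw": 0,"fingers": 0}
    - {"x": 0,"y": 0,"z": -0.13,"yaw": 0,"fingers": 0}
    - {"x": 0,"y": 0,"z": -0.18,"yaw": 0,"fingers": 0}
    - {"x": 0,"y": 0,"z": -0.2,"yaw": 0,"fingers": 0}

```text
time: 4.4
eef_pos: [0.5277, -0.2424, 0.2619]
tcp_rot: [0.583, 0.812, 0.0, 0.005]
contact_force: [0.4, -0.6, 0.1]
opening: 0.999
finger_force: 0.0
```

Run:
```python
from h import *
np.set_printoptions(precision=4,suppress=True)
im=wsnap('w3');s=ctrl.get_state();print(s['eef_pos'],s['tcp_rot'],s['qpos'])
im=cv2.imread('pics/w3.png')
for p in([.660,-.1995,.152],[.527,-.2437,.087]):
    u=wproj('w3',p);print(u);cv2.drawMarker(im,tuple(int(v) for v in u),(0,0,255))
cv2.imwrite('pics/w3m.png',im)
```

```text
[ 0.5284 -0.2429  0.2638] [0.583  0.8124 0.0002 0.0063] [-0.6053  0.0506  1.7848  0.0002  1.2935 -0.9312]
(np.float64(403.0951207335246), np.float64(192.26271438660268))
(np.float64(257.8269567073018), np.float64(173.6963887370189))
```

View pics/w3m.png

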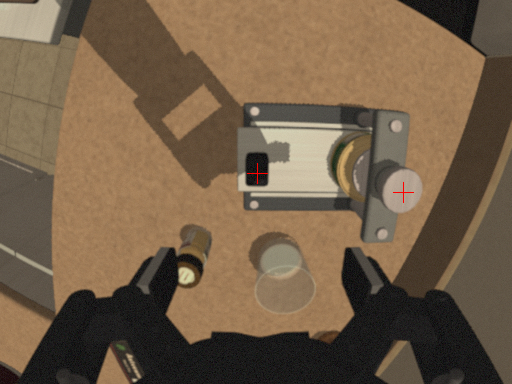

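The tool-camera view shows the carriage home, with the grip at (257,173) and the plunger at (402,190), both close to prediction. Next I go to the mallet.

>>> move_arm:
  plan:
    - {"x": 0.046,"y": 0.007,"z": 0,"yaw": 0.14,"fingers": 0}
    - {"x": 0.092,"y": 0.014,"z": 0,"yaw": 0.28,"fingers": 0}
    - {"x": 0.138,"y": 0.021,"z": 0,"yaw": 0.42,"fingers": 0}
    - {"x": 0.184,"y": 0.028,"z": 0,"yaw": 0.56,"fingers": 0}
    - {"x": 0.231,"y": 0.036,"z": 0,"yaw": 0.7,"fingers": 0}

```text
time: 4.95
eef_pos: [0.4854, -0.0114, 0.2541]
tcp_rot: [0.826, 0.563, -0.0, -0.001]
contact_force: [0.8, -0.1, -1.3]
opening: 1.003
finger_force: 0.0
```

>>> move_arm:
  plan:
    - {"x": 0.039,"y": -0.02,"z": 0,"yaw": 0.14,"fingers": 0}
    - {"x": 0.078,"y": -0.04,"z": 0,"yaw": 0.28,"fingers": 0}
    - {"x": 0.118,"y": -0.06,"z": 0,"yaw": 0.42,"fingers": 0}
    - {"x": 0.158,"y": -0.08,"z": 0,"yaw": 0.56,"fingers": 0}
    - {"x": 0.197,"y": -0.1,"z": 0,"yaw": 0.7,"fingers": 0}

```text
time: 5.45
eef_pos: [0.4642, 0.2006, 0.2542]
tcp_rot: [0.964, 0.265, -0.001, -0.0]
contact_force: [1.0, -0.7, -0.1]
opening: 1.0
finger_force: 0.0
```

>>> move_arm:
  plan:
    - {"x": 0,"y": 0,"z": 0,"yaw": 0.08,"fingers": 0}
    - {"x": 0,"y": 0,"z": 0,"yaw": 0.08,"fingers": 0}

```text
time: 5.65
eef_pos: [0.4642, 0.2001, 0.254]
tcp_rot: [0.973, 0.231, -0.001, 0.0]
contact_force: [0.2, 0.1, 0.1]
opening: 1.002
finger_force: 0.0
```

Run:
```python
from h import *
np.set_printoptions(precision=4,suppress=True)
im=wsnap('w4');s=ctrl.get_state();print(s['eef_pos'],s['tcp_rot'],s['qpos'])
for p in([.526,.246,.097],[.5,.2347,.074],[.38,.183,.074]): print(wproj('w4',p))
print('plunger',wplane('w3',402,190,.152), tri2([ray('scene',306.4,199.8),ray('side',307.2,201.8),wray('w3',402,190)]))
```

```text
[0.4645 0.1992 0.2542] [ 0.973   0.2307 -0.001   0.    ] [ 0.2042 -0.1109  1.96   -0.0001  1.2945  1.3095]
(np.float64(245.92030135931756), np.float64(104.46396073565755))
(np.float64(245.6068644133581), np.float64(130.34962581640593))
(np.float64(240.7508380372834), np.float64(240.0046921481179))
plunger [ 0.6581 -0.1974  0.152 ] (array([ 0.6618, -0.198 ,  0.1452]), [np.float64(0.001300948359757089), np.float64(0.0017396859435921596), np.float64(0.0005107396184319479)])
```

View pics/w4.png

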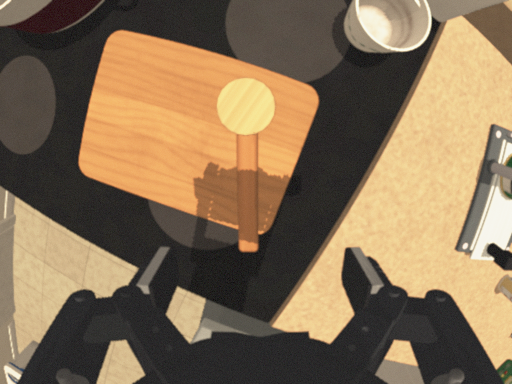

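The wrist view shows the head top at (246,107) and the handle running straight from (247,138) to about (249,238).

Run:
```python
from h import *
np.set_printoptions(precision=4,suppress=True)
h=wplane('w4',246,107,.097);a=wplane('w4',247,140,.074);b=wplane('w4',248.7,238,.074)
print(h,a,b,np.linalg.norm(h-b))
for p,q in((a,b),(h,b)): d=p-q;print(np.degrees(np.arctan2(d[1],d[0])))
print(tri2([ray('scene',163.3,172.5),ray('side',208.25,160.25),wray('w4',246,107)]))
for f in(.05,.055):
  u=(h-b)[:2]/np.linalg.norm((h-b)[:2]);g=h[:2]-f*u;s=ctrl.get_state();x,y,z=R.from_quat(s['tcp_rot']).as_matrix().T
  d=np.r_[g-s['eef_pos'][:2],0];print(f,g,'tool dx',d@x,'dy',d@y,'head',np.degrees(np.arctan2(x[1],x[0])))
```

```text
[0.5237 0.2448 0.097 ] [0.4912 0.2287 0.074 ] [0.3868 0.1756 0.074 ] 0.1551466152267539
26.94426274495355
26.79995331852745
(array([0.5247, 0.2444, 0.0945]), [np.float64(0.0010815631923590141), np.float64(0.0008183778429882984), np.float64(0.0010923354318060803)])
0.05 [0.4791 0.2223] tool dx 0.02336210524308448 dy -0.014027992839043883 head 26.67501257932338
0.055 [0.4747 0.22  ] tool dx 0.01836212650458688 dy -0.014017085983205035 head 26.67501257932338
```

>>> move_arm:
  plan:
    - {"x": 0.018,"y": -0.014,"z": 0.03,"yaw": 0,"fingers": 0}
    - {"x": 0.018,"y": -0.014,"z": 0.08,"yaw": 0,"fingers": 0}
    - {"x": 0.018,"y": -0.014,"z": 0.13,"yaw": 0,"fingers": 0}
    - {"x": 0.018,"y": -0.014,"z": 0.155,"yaw": 0,"fingers": 0}
    - {"x": 0.018,"y": -0.014,"z": 0.155,"yaw": 0,"fingers": 0}

```text
time: 6.2
eef_pos: [0.4714, 0.2173, 0.095]
tcp_rot: [0.973, 0.229, -0.006, 0.0]
contact_force: [-0.1, 0.8, 0.0]
opening: 1.001
finger_force: 0.0
```

Run:
```python
from h import *
np.set_printoptions(precision=4,suppress=True)
im=wsnap('w5');s=ctrl.get_state();print(s['eef_pos'],s['tcp_rot'])
im=cv2.imread('pics/w5.png');hsv=cv2.cvtColor(im,cv2.COLOR_BGR2HSV)
h=wproj('w5',[.5237,.2448,.097]);g=wproj('w5',[.4747,.22,.074]);print(h,g)
e=wproj('w5',[.4100,.187,.074]);print(e)
for p in(h,g,e):cv2.drawMarker(im,tuple(int(v) for v in p),(255,0,0))
cv2.imwrite('pics/w5m.png',im)
for r in(int(g[1]),int(g[1])+30):print([(x,hsv[r,x].tolist()) for x in range(215,300,4)])
m=((hsv[...,0]>20)&(hsv[...,0]<32)&(hsv[...,2]>150)).astype(np.uint8);n,l,st,c=cv2.connectedComponentsWithStats(m)
print([(st[i].tolist(),c[i]) for i in range(1,n) if st[i][4]>400])
```

```text
[0.4737 0.218  0.0982] [ 0.9735  0.2289 -0.0027  0.    ]
(np.float64(256.038936094242), np.float64(142.60517398633206)) (np.float64(257.5468545468057), np.float64(228.67564219740552))
(np.float64(258.91902155008023), np.float64(319.34232814775794))
[(215, [13, 149, 137]), (219, [13, 146, 140]), (223, [13, 146, 145]), (227, [13, 155, 143]), (231, [13, 149, 147]), (235, [13, 152, 144]), (239, [13, 156, 126]), (243, [12, 155, 132]), (247, [12, 154, 139]), (251, [12, 156, 141]), (255, [12, 162, 137]), (259, [13, 154, 136]), (263, [12, 152, 138]), (267, [13, 149, 144]), (271, [13, 155, 120]), (275, [11, 150, 114]), (279, [13, 150, 148]), (283, [12, 145, 149]), (287, [14, 147, 144]), (291, [13, 149, 140]), (295, [13, 148, 141]), (299, [13, 145, 146])]
[(215, [13, 145, 130]), (219, [13, 150, 136]), (223, [13, 146, 140]), (227, [13, 149, 139]), (231, [13, 145, 142]), (235, [14, 154, 142]), (239, [12, 149, 123]), (243, [12, 151, 130]), (247, [12, 153, 138]), (251, [12, 152, 143]), (255, [13, 156, 141]), (259, [12, 150, 138]), (263, [13, 152, 139]), (267, [13, 162, 135]), (271, [13, 151, 118]), (275, [12, 142, 133]), (279, [13, 150, 136]), (283, [13, 156, 134]), (287, [14, 148, 131]), (291, [12, 146, 131]), (295, [12, 146, 131]), (299, [13, 147, 134])]
[([208, 81, 62, 90, 592], array([242.4527, 116.3193])), ([196, 86, 34, 48, 419], array([210.6659, 107.8305])), ([239, 94, 55, 76, 401], array([269.5511, 126.2344])), ([242, 106, 70, 90, 1687], array([280.147 , 150.9437]))]
```

The handle edges at columns 239 and 272 straddle the tool's centreline, so the grasp is aligned. I descend and grip.

>>> move_arm:
  plan:
    - {"x": 0,"y": 0,"z": 0.03,"yaw": 0,"fingers": 0}
    - {"x": 0,"y": 0,"z": 0.057,"yaw": 0,"fingers": 0}
    - {"x": 0,"y": 0,"z": 0.057,"yaw": 0,"fingers": 0}
    - {"x": 0,"y": 0,"z": 0.057,"yaw": 0,"fingers": 0.5}
    - {"x": 0,"y": 0,"z": 0.057,"yaw": 0,"fingers": 0.7}
  force: 110

```text
time: 6.75
eef_pos: [0.4773, 0.2196, 0.0462]
tcp_rot: [0.973, 0.229, 0.003, -0.0]
contact_force: [-0.4, 0.1, 0.1]
opening: 0.692
finger_force: 0.0
```

>>> move_arm:
  plan:
    - {"x": 0,"y": 0,"z": 0,"yaw": 0,"fingers": 1.0}
    - {"x": 0,"y": 0,"z": 0,"yaw": 0,"fingers": 1.0}
    - {"x": 0,"y": 0,"z": 0,"yaw": 0,"fingers": 1.0}
    - {"x": 0,"y": 0,"z": 0,"yaw": 0,"fingers": 1.0}

```text
time: 7.15
eef_pos: [0.4758, 0.2197, 0.045]
tcp_rot: [0.973, 0.229, 0.001, -0.0]
contact_force: [-1.3, 0.6, 6.5]
opening: 0.262
finger_force: 106.9
```

>>> move_arm:
  plan:
    - {"x": 0,"y": 0,"z": -0.02,"yaw": 0,"fingers": 1.0}
    - {"x": 0,"y": 0,"z": -0.06,"yaw": 0,"fingers": 1.0}
    - {"x": 0,"y": 0,"z": -0.11,"yaw": 0,"fingers": 1.0}
    - {"x": 0,"y": 0,"z": -0.16,"yaw": 0,"fingers": 1.0}
    - {"x": 0,"y": 0,"z": -0.19,"yaw": 0,"fingers": 1.0}

```text
time: 7.65
eef_pos: [0.4758, 0.2195, 0.2375]
tcp_rot: [0.973, 0.229, 0.002, 0.0]
contact_force: [1.1, -0.1, -2.6]
opening: 0.265
finger_force: 107.2
```

>>> move_arm:
  plan:
    - {"x": -0.004,"y": 0.025,"z": 0,"yaw": 0,"fingers": 1.0}
    - {"x": -0.011,"y": 0.07,"z": 0,"yaw": 0,"fingers": 1.0}
    - {"x": -0.019,"y": 0.115,"z": 0,"yaw": 0,"fingers": 1.0}
    - {"x": -0.027,"y": 0.16,"z": 0,"yaw": 0,"fingers": 1.0}
    - {"x": -0.034,"y": 0.205,"z": 0,"yaw": 0,"fingers": 1.0}

```text
time: 8.15
eef_pos: [0.5354, 0.019, 0.2325]
tcp_rot: [0.973, 0.229, -0.001, -0.0]
contact_force: [-0.1, 0.9, -3.4]
opening: 0.264
finger_force: 107.3
```

>>> move_arm:
  plan:
    - {"x": -0.008,"y": 0.045,"z": 0,"yaw": 0,"fingers": 1.0}
    - {"x": -0.015,"y": 0.09,"z": 0,"yaw": 0,"fingers": 1.0}
    - {"x": -0.023,"y": 0.135,"z": 0,"yaw": 0,"fingers": 1.0}
    - {"x": -0.03,"y": 0.18,"z": 0,"yaw": 0,"fingers": 1.0}
    - {"x": -0.037,"y": 0.215,"z": 0,"yaw": 0,"fingers": 1.0}

```text
time: 8.65
eef_pos: [0.5985, -0.1907, 0.2321]
tcp_rot: [0.974, 0.229, -0.001, -0.0]
contact_force: [-0.2, -0.1, -2.8]
opening: 0.26
finger_force: 107.5
```

>>> move_arm:
  plan:
    - {"x": -0.004,"y": 0.035,"z": 0,"yaw": 0,"fingers": 1.0}
    - {"x": -0.004,"y": 0.035,"z": 0,"yaw": 0,"fingers": 1.0}
    - {"x": -0.004,"y": 0.035,"z": 0,"yaw": 0,"fingers": 1.0}

```text
time: 8.95
eef_pos: [0.6101, -0.2218, 0.2318]
tcp_rot: [0.974, 0.228, -0.001, -0.001]
contact_force: [-0.1, 0.6, -3.1]
opening: 0.262
finger_force: 107.7
```

Run:
```python
from h import *
np.set_printoptions(precision=4,suppress=True)
s=ctrl.get_state();print(s['eef_pos'],s['tcp_rot'],s['qpos'],s['opening'],s['contact_force'],s['wrist_torque'])
wsnap('w6');snap('scene','s6');snap('side','d6')
a=cv2.imread('pics/s6.png');b=cv2.imread('pics/d6.png');w=cv2.imread('pics/w6.png')
def c(i,x,y,ww,h,S):return cv2.resize(i[y:y+h,x:x+ww],S,interpolation=cv2.INTER_CUBIC)
m=np.vstack([np.hstack([c(a,240,100,120,90+20,(400,300+66)),c(b,240,110,120,110,(400,366))]),cv2.copyMakeBorder(w[:234],0,0,0,288,cv2.BORDER_CONSTANT)])
cv2.imwrite('pics/m6.png',m)
```

```text
[ 0.6101 -0.2218  0.2318] [ 0.9736  0.2284 -0.0011 -0.0011] [-0.5049  0.2317  1.6419  0.0001  1.2712  0.605 ] 0.261524479578181 [-0.0503  0.5809 -3.0563] [-0.0054  0.0488 -0.0278]
```

View pics/m6.png

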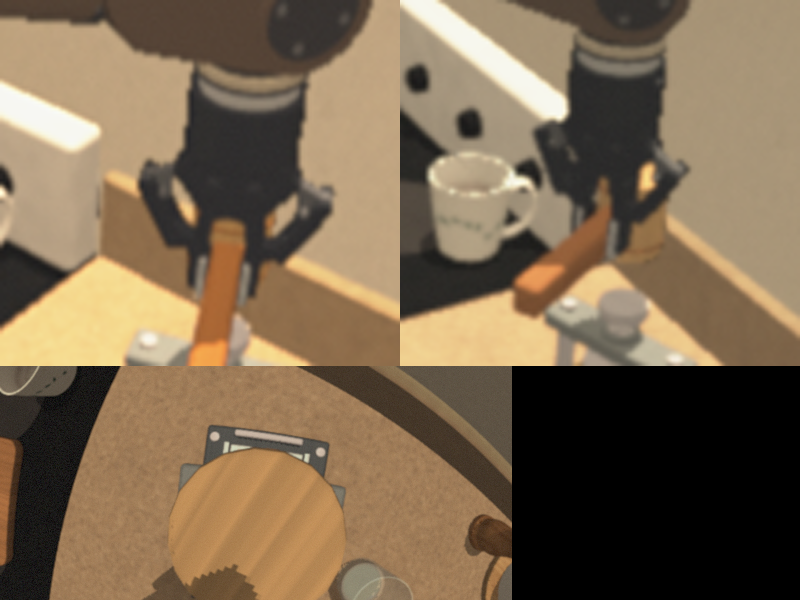

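The mallet hangs level in the grip, and its head is centred over the bridge and plunger. Now the blow.

>>> move_arm:
  plan:
    - {"x": 0,"y": 0,"z": 0.03,"yaw": 0,"fingers": 1.0}
    - {"x": 0,"y": 0,"z": 0.077,"yaw": 0,"fingers": 1.0}
    - {"x": 0,"y": 0,"z": 0.077,"yaw": 0,"fingers": 1.0}
  force: 120

```text
time: 9.4
eef_pos: [0.6115, -0.2213, 0.1567]
tcp_rot: [0.973, 0.229, 0.001, 0.001]
contact_force: [0.1, -0.3, -1.2]
opening: 0.26
finger_force: 125.3
```

Run:
```python
from h import *
np.set_printoptions(precision=4,suppress=True)
s=ctrl.get_state();print(s['eef_pos'],s['tcp_rot'],s['opening'],s['contact_force'],s['wrist_torque'])
```

```text
[ 0.6115 -0.2213  0.1567] [0.9733 0.2295 0.001  0.0012] 0.2597344781476922 [ 0.0516 -0.3091 -1.214 ] [-0.0385  0.0499 -0.041 ]
```

>>> move_arm:
  plan:
    - {"x": 0,"y": 0,"z": -0.045,"yaw": 0,"fingers": 1.0}
    - {"x": 0,"y": 0,"z": -0.077,"yaw": 0,"fingers": 1.0}
    - {"x": 0,"y": 0,"z": -0.077,"yaw": 0,"fingers": 1.0}

```text
time: 9.7
eef_pos: [0.6137, -0.2216, 0.2408]
tcp_rot: [0.973, 0.23, 0.005, 0.004]
contact_force: [0.2, -0.5, -2.4]
opening: 0.265
finger_force: 125.1
```

Run:
```python
from h import *
np.set_printoptions(precision=4,suppress=True)
s=ctrl.get_state();print(s['eef_pos'],s['tcp_rot'],s['opening'],s['contact_force'],s['wrist_torque'])
snap('side','d7');snap('scene','s7');wsnap('w7')
a=cv2.imread('pics/d6.png',0).astype(int);b=cv2.imread('pics/d7.png',0).astype(int)
for c in(304,307,310):
  print('before',a[190:222,c].tolist());print('after ',b[190:222,c].tolist())
for z in(.152,.137):print(proj('side',[.660,-.198,z]))
A=cv2.imread('pics/b.png',0)[192:212,296:318]
for n in('d6','d7'):
  I=cv2.imread(f'pics/{n}.png',0);r=cv2.matchTemplate(I[180:230,285:330],A,cv2.TM_CCOEFF_NORMED);print(n,cv2.minMaxLoc(r))
```

```text
[ 0.6137 -0.2216  0.2408] [0.9732 0.2299 0.0047 0.0041] 0.264764501100637 [ 0.178  -0.5194 -2.3694] [-0.0132  0.1107 -0.0036]
before [152, 192, 208, 211, 209, 206, 194, 168, 156, 156, 157, 158, 158, 156, 147, 135, 132, 136, 144, 137, 121, 106, 97, 101, 107, 102, 95, 93, 103, 129, 152, 159]
after  [152, 192, 208, 210, 209, 208, 207, 208, 208, 203, 194, 170, 157, 156, 156, 157, 157, 156, 150, 136, 130, 124, 107, 102, 107, 101, 95, 93, 100, 114, 124, 128]
before [104, 106, 119, 153, 191, 201, 190, 168, 158, 157, 156, 157, 157, 156, 153, 137, 130, 133, 142, 143, 137, 114, 96, 97, 109, 115, 119, 110, 97, 95, 114, 143]
after  [104, 106, 117, 153, 191, 204, 206, 208, 210, 207, 196, 170, 160, 157, 156, 156, 157, 157, 153, 141, 131, 126, 115, 103, 108, 112, 108, 100, 93, 93, 104, 128]
before [104, 103, 104, 104, 107, 119, 143, 157, 158, 159, 157, 155, 156, 155, 147, 134, 129, 127, 122, 120, 110, 99, 98, 114, 142, 170, 182, 171, 140, 107, 94, 98]
after  [103, 103, 104, 104, 107, 120, 158, 194, 207, 208, 204, 191, 169, 160, 158, 157, 155, 154, 149, 134, 127, 122, 108, 109, 120, 145, 174, 170, 139, 107, 94, 99]
(np.float64(307.2834971169769), np.float64(199.60640109185627))
(np.float64(306.8032323082481), np.float64(203.75806873110315))
d6 (-0.5254387855529785, 0.7481765151023865, (9, 26), (10, 11))
d7 (-0.5155685544013977, 0.856171727180481, (9, 26), (10, 11))
```

The side-view edges shifted 4.12 px, where 15 mm should give 4.15 px, so the plunger is fully down. Next I check whether the mallet slipped in the grip.

Run:
```python
from h import *
from scipy.optimize import least_squares
for n in('w6','w7'):
    g=cv2.imread(f'pics/{n}.png');hsv=cv2.cvtColor(g,cv2.COLOR_BGR2HSV)
    gx=cv2.GaussianBlur(g,(0,0),1.2).astype(float)
    pts=[]
    for t in np.radians(np.arange(185,356,5)):   # upper arc
        rr=np.arange(70,105,.5);xs=257+rr*np.cos(t);ys=170+rr*np.sin(t)
        p=cv2.remap(gx.astype(np.float32),xs.astype(np.float32)[None],ys.astype(np.float32)[None],1)[0]
        e=np.linalg.norm(np.diff(p,axis=0),axis=1);i=e.argmax();pts.append((xs[i],ys[i]))
    P=np.array(pts);f=lambda q:np.hypot(P[:,0]-q[0],P[:,1]-q[1])-q[2]
    r=least_squares(f,[257,170,88],loss='soft_l1');print(n,r.x,np.median(abs(r.fun)))
    # handle region rows
    G=g[...,2].astype(int)
```

```text
w6 [256.93010855 162.82192321  85.34287997] 2.223844539557021
w7 [259.86910729 172.34389781  86.6081728 ] 4.274693241976209
```

Run:
```python
from h import *
a=cv2.imread('pics/w6.png');b=cv2.imread('pics/w7.png')
ga=cv2.cvtColor(a,6);gb=cv2.cvtColor(b,6)
k=cv2.goodFeaturesToTrack(ga[90:215,180:335],60,.01,5)+np.float32([180,90])
q,st,e=cv2.calcOpticalFlowPyrLK(ga,gb,k,None,winSize=(15,15))
d=(q-k)[:,0]
for p,v,s,er in zip(k[:,0],d,st.ravel(),e.ravel()):
    if s and er<8: print(p.astype(int),v.round(1),round(float(er),1))
s=ctrl.get_state();print(s['eef_pos'])
def red(n,c):  # end of handle in side view via colour
    h=cv2.cvtColor(cv2.imread(n),cv2.COLOR_BGR2HSV);m=((h[...,0]<14)&(h[...,1]>140)&(h[...,2]>100)).astype(np.uint8);m[:,:c[0]]=0;m[:,c[1]:]=0;m[:c[2]]=0;m[c[3]:]=0
    ys,xs=np.nonzero(m);i=xs.argmin();return len(xs),xs.min(),ys[xs<xs.min()+4].mean(),ys.max()
for n in('d6','d7'):print(red(f'pics/{n}.png',(265,320,150,210)))
for z in(0.185,.194):print(proj('side',[.503,-.276,z]))
```

```text
[202 209] [-4.2  6.2] 6.8
[210 206] [-3.7  6.7] 6.0
[218 204] [-3.3  6.5] 6.2
[225 201] [-2.2  6.1] 6.7
[194 211] [-4.8  5.7] 7.2
[245 210] [-6.1  3.7] 7.6
[330 118] [-2.9  2.6] 7.4
[328 112] [-1.3  4.2] 7.4
[332  99] [-0.5  2. ] 2.0
[183 115] [ 0.1 14.8] 6.5
[ 0.61003884 -0.22021936  0.23191906]
(350, np.int64(274), np.float64(197.11428571428573), np.int64(204))
(374, np.int64(274), np.float64(197.23076923076923), np.int64(204))
(np.float64(275.2631757784556), np.float64(219.07629914265456))
(np.float64(275.4489708649759), np.float64(216.3250479402222))
```

Run:
```python
from h import *
wsnap('w8');snap('side','d8');snap('scene','s8');s=ctrl.get_state();print(s['eef_pos'],s['tcp_rot'])
def comp(n1,n2,box):
    a=cv2.imread(f'pics/{n1}.png');b=cv2.imread(f'pics/{n2}.png');x0,y0,x1,y1=box
    t=a[y0:y1,x0:x1];I=b[y0-12:y1+12,x0-12:x1+12];r=cv2.matchTemplate(I,t,cv2.TM_CCOEFF_NORMED);_,v,_,l=cv2.minMaxLoc(r)
    x,y=l;q=lambda m,c,p:0 if m-2*c+p==0 else .5*(m-p)/(m-2*c+p)
    try:dx=x-12+q(r[y,x-1],r[y,x],r[y,x+1]);dy=y-12+q(r[y-1,x],r[y,x],r[y+1,x])
    except IndexError:dx,dy=x-12,y-12
    print(n1,n2,box,round(v,3),round(dx,2),round(dy,2))
for bx in((270,185,300,208),(308,155,325,190),(290,110,320,150)):comp('d6','d8',bx)  # handle end, head, gripper body
for bx in((296,165,316,205),(295,125,335,165)):comp('s6','s8',bx)
for bx in((160,80,355,215),(20,330,150,380)):comp('w6','w8',bx)
```

```text
[ 0.60957916 -0.22049765  0.2303298 ] [ 0.97336134  0.22926248 -0.001898   -0.00167461]
d6 d8 (270, 185, 300, 208) 0.885 -0.92 1.84
d6 d8 (308, 155, 325, 190) 0.982 -0.17 0.1
d6 d8 (290, 110, 320, 150) 0.972 -0.15 0.61
s6 s8 (296, 165, 316, 205) 0.929 -0.46 0.14
s6 s8 (295, 125, 335, 165) 0.978 -0.26 0.6
w6 w8 (160, 80, 355, 215) 0.609 1.1 2.34
w6 w8 (20, 330, 150, 380) 0.971 -0.09 -0.04
```

The mallet tilted only about 2° in the grip, which will settle flat when it is released. I carry it back along the reverse path.

>>> move_arm:
  plan:
    - {"x": 0.004,"y": -0.025,"z": 0,"yaw": 0,"fingers": 1.0}
    - {"x": 0.011,"y": -0.07,"z": 0,"yaw": 0,"fingers": 1.0}
    - {"x": 0.019,"y": -0.115,"z": 0,"yaw": 0,"fingers": 1.0}
    - {"x": 0.027,"y": -0.16,"z": 0,"yaw": 0,"fingers": 1.0}
    - {"x": 0.034,"y": -0.205,"z": 0,"yaw": 0,"fingers": 1.0}

```text
time: 10.5
eef_pos: [0.5483, -0.0211, 0.2316]
tcp_rot: [0.973, 0.229, -0.001, -0.001]
contact_force: [0.4, -0.1, -3.4]
opening: 0.257
finger_force: 124.9
```

>>> move_arm:
  plan:
    - {"x": 0.008,"y": -0.045,"z": 0,"yaw": 0,"fingers": 1.0}
    - {"x": 0.015,"y": -0.09,"z": 0,"yaw": 0,"fingers": 1.0}
    - {"x": 0.023,"y": -0.135,"z": 0,"yaw": 0,"fingers": 1.0}
    - {"x": 0.03,"y": -0.18,"z": 0,"yaw": 0,"fingers": 1.0}
    - {"x": 0.037,"y": -0.22,"z": 0,"yaw": 0,"fingers": 1.0}

```text
time: 11.0
eef_pos: [0.483, 0.1924, 0.2318]
tcp_rot: [0.973, 0.229, -0.001, -0.0]
contact_force: [-0.0, 0.4, -2.9]
opening: 0.257
finger_force: 125.0
```

>>> move_arm:
  plan:
    - {"x": 0.004,"y": -0.03,"z": 0,"yaw": 0,"fingers": 1.0}
    - {"x": 0.004,"y": -0.03,"z": 0.04,"yaw": 0,"fingers": 1.0}
    - {"x": 0.004,"y": -0.03,"z": 0.085,"yaw": 0,"fingers": 1.0}
    - {"x": 0.004,"y": -0.03,"z": 0.13,"yaw": 0,"fingers": 1.0}
    - {"x": 0.004,"y": -0.03,"z": 0.15,"yaw": 0,"fingers": 1.0}

```text
time: 11.5
eef_pos: [0.4703, 0.2183, 0.0771]
tcp_rot: [0.973, 0.229, -0.006, -0.0]
contact_force: [-0.1, -0.1, -2.7]
opening: 0.264
finger_force: 124.9
```

>>> move_arm:
  plan:
    - {"x": 0,"y": 0,"z": 0.01,"yaw": 0,"fingers": 1.0}
    - {"x": 0,"y": 0,"z": 0.02,"yaw": 0,"fingers": 1.0}
    - {"x": 0,"y": 0,"z": 0.028,"yaw": 0,"fingers": 1.0}
    - {"x": 0,"y": 0,"z": 0.028,"yaw": 0,"fingers": 1.0}
    - {"x": 0,"y": 0,"z": 0.028,"yaw": 0,"fingers": 1.0}

```text
time: 12.0
eef_pos: [0.4759, 0.2194, 0.0563]
tcp_rot: [0.973, 0.229, 0.001, -0.0]
contact_force: [-0.4, 0.3, -2.5]
opening: 0.258
finger_force: 124.9
```

>>> move_arm:
  plan:
    - {"x": 0,"y": 0,"z": 0.004,"yaw": 0,"fingers": 1.0}
    - {"x": 0,"y": 0,"z": 0.008,"yaw": 0,"fingers": 1.0}
    - {"x": 0,"y": 0,"z": 0.008,"yaw": 0,"fingers": 1.0}

```text
time: 12.3
eef_pos: [0.4747, 0.2192, 0.047]
tcp_rot: [0.973, 0.229, -0.0, 0.0]
contact_force: [-0.1, -0.1, -2.6]
opening: 0.259
finger_force: 124.9
```

>>> move_arm:
  plan:
    - {"x": 0,"y": 0,"z": 0.002,"yaw": 0,"fingers": 1.0}
    - {"x": 0,"y": 0,"z": 0.002,"yaw": 0,"fingers": 1.0}

```text
time: 12.5
eef_pos: [0.4749, 0.2192, 0.0451]
tcp_rot: [0.973, 0.229, -0.0, -0.0]
contact_force: [0.1, 1.2, -2.6]
opening: 0.261
finger_force: 124.9
```

>>> move_arm:
  plan:
    - {"x": 0,"y": 0,"z": 0.002,"yaw": 0,"fingers": 1.0}
    - {"x": 0,"y": 0,"z": 0.002,"yaw": 0,"fingers": 1.0}

```text
time: 12.7
eef_pos: [0.4749, 0.2192, 0.0431]
tcp_rot: [0.973, 0.229, -0.0, 0.0]
contact_force: [-0.4, 0.3, -3.7]
opening: 0.264
finger_force: 124.9
```

>>> move_arm:
  plan:
    - {"x": 0,"y": 0,"z": 0.0015,"yaw": 0,"fingers": 1.0}
    - {"x": 0,"y": 0,"z": 0.0015,"yaw": 0,"fingers": 1.0}

```text
time: 12.9
eef_pos: [0.4749, 0.2192, 0.0417]
tcp_rot: [0.973, 0.229, -0.0, -0.0]
contact_force: [0.1, 0.8, -2.3]
opening: 0.265
finger_force: 124.9
```

>>> move_arm:
  plan:
    - {"x": 0,"y": 0,"z": 0.0015,"yaw": 0,"fingers": 1.0}
    - {"x": 0,"y": 0,"z": 0.0015,"yaw": 0,"fingers": 1.0}

```text
time: 13.1
eef_pos: [0.4752, 0.2193, 0.0404]
tcp_rot: [0.973, 0.229, 0.0, 0.0]
contact_force: [0.6, -0.3, -2.7]
opening: 0.266
finger_force: 124.9
```

>>> move_arm:
  plan:
    - {"x": 0,"y": 0,"z": 0.0015,"yaw": 0,"fingers": 1.0}
    - {"x": 0,"y": 0,"z": 0.0015,"yaw": 0,"fingers": 1.0}

```text
time: 13.3
eef_pos: [0.4753, 0.2193, 0.0402]
tcp_rot: [0.973, 0.229, -0.0, 0.0]
contact_force: [-2.8, -1.3, 5.9]
opening: 0.262
finger_force: 126.6
```

Contact with the board, so I release in two stages and rise.

>>> move_arm:
  plan:
    - {"x": 0,"y": 0,"z": 0,"yaw": 0,"fingers": 0.73}
    - {"x": 0,"y": 0,"z": 0,"yaw": 0,"fingers": 0.68}
    - {"x": 0,"y": 0,"z": 0,"yaw": 0,"fingers": 0.6}
    - {"x": 0,"y": 0,"z": 0,"yaw": 0,"fingers": 0.3}
    - {"x": 0,"y": 0,"z": 0,"yaw": 0,"fingers": 0.1}
  force: 20

```text
time: 13.8
eef_pos: [0.4752, 0.2193, 0.0388]
tcp_rot: [0.973, 0.229, 0.0, -0.0]
contact_force: [0.4, 0.7, -0.3]
opening: 0.729
finger_force: 0.0
```

>>> move_arm:
  plan:
    - {"x": 0,"y": 0,"z": 0,"yaw": 0,"fingers": 0}
    - {"x": 0,"y": 0,"z": 0,"yaw": 0,"fingers": 0}
    - {"x": 0,"y": 0,"z": 0,"yaw": 0,"fingers": 0}
    - {"x": 0,"y": 0,"z": -0.01,"yaw": 0,"fingers": 0}
    - {"x": 0,"y": 0,"z": -0.03,"yaw": 0,"fingers": 0}

```text
time: 14.3
eef_pos: [0.4736, 0.2189, 0.068]
tcp_rot: [0.973, 0.229, -0.002, 0.0]
contact_force: [0.7, -1.3, -0.6]
opening: 0.999
finger_force: 0.0
```

>>> move_arm:
  plan:
    - {"x": 0,"y": 0,"z": -0.04,"yaw": 0,"fingers": 0}
    - {"x": 0,"y": 0,"z": -0.09,"yaw": 0,"fingers": 0}
    - {"x": 0,"y": 0,"z": -0.14,"yaw": 0,"fingers": 0}
    - {"x": 0,"y": 0,"z": -0.18,"yaw": 0,"fingers": 0}
    - {"x": 0,"y": 0,"z": -0.18,"yaw": 0,"fingers": 0}

```text
time: 14.8
eef_pos: [0.4786, 0.2202, 0.258]
tcp_rot: [0.973, 0.229, 0.008, -0.0]
contact_force: [-0.2, -0.2, -0.3]
opening: 1.0
finger_force: 0.0
```

Run:
```python
from h import *
s=ctrl.get_state();print(s['eef_pos'],s['contact_force'],s['opening'])
snap('scene','s9');snap('side','d9');wsnap('w9')
a=cv2.imread('pics/s9.png');b=cv2.imread('pics/d9.png');w=cv2.imread('pics/w9.png')
def c(i,x,y,ww,h):return cv2.resize(i[y:y+h,x:x+ww],(400,300),interpolation=cv2.INTER_CUBIC)
m=np.vstack([np.hstack([c(w,60,10,300,225),c(b,140,145,100,75)]),np.hstack([c(a,200,140,200,150),c(b,240,185,120,90)])])
cv2.imwrite('pics/m9.png',m)
```

```text
[0.47859253 0.22022601 0.25799913] [-0.23952257 -0.22926526 -0.33895549] 1.000403942282464
```

View pics/m9.png

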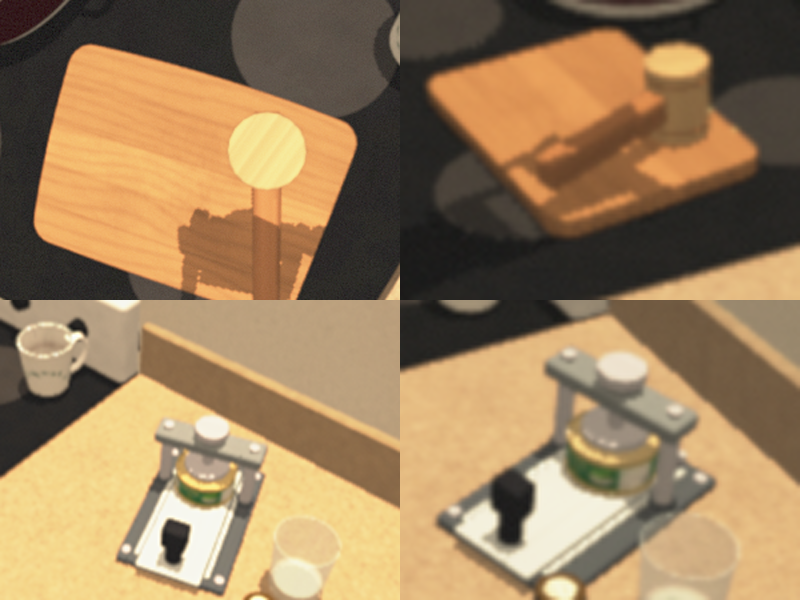

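The final composite shows the mallet upright on the board, with its head at (267,150) and (678,60). The carriage is home under the lowered plunger, and the mug and glass haven't moved. I hand in the job.

```bash
python3 -c "
from plant import ctrl
print(ctrl.sign_off())"
```

```text
the job is handed in; nothing more can be done
None
```

The job is handed in: carriage slid fully home, plunger knocked fully down with one mallet blow, the mallet back upright on the board, and the mug, spice jar and glass not touched.

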